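# Centre-punch the drill spot on a bracket blank

## Task

Lay the L-shaped bracket blank, foot down and flange up, squarely on the middle of the dark steel anvil plate and let go of it. Take the centre punch from the tool rack, hold it upright on the scribed cross and press straight down until its spring snaps, making no stray mark anywhere else on the bracket. Then stand the punch nose down in the open steel cup for wiping, with the bracket still lying on the anvil, the cup upright and everything else left where it was.

Things in the scene. Friction and masses are not known exactly. Their poses are not given: they have to be found in the camera images.
- bracket: Loose aluminium L blank, 0.2 kg. Foot: 60 mm along its x, 120 mm along y, 8 mm thick. Flange: 8 mm thick wall, 60 mm wide along x, on the foot's -y end (centre y -56 mm), its top 52 mm above the underside. Origin: centre of the foot's underside; z up. Starts foot down on the bench at any yaw. Either way round on the anvil is right.
- flange (a point): Point to grip on the bracket's flange, 36 mm above the foot's underside, in the middle of the flange's width and thickness (0, -56, 36 mm in the bracket's frame). Pinch it across its 8 mm thickness, along the bracket's y.
- cross (a point): Centre of the scribed black cross (26 mm lines) on the foot's upper face, the drill spot: at (8, 18, 8) mm in the bracket's frame; its axes are the bracket's.
- anvil: Dark steel anvil plate fixed to the bench, 100 mm along its x, 150 mm along its y, top face 30 mm above the bench. Origin: centre of its underside, on the bench. The bracket's long side goes along the anvil's y.
- punch: Steel spring centre punch, 0.3 kg, z up its axis. Origin: centre of its collar's underside. Collar: 40 mm diameter, z 0 to 8 mm. Grip: straight round flat-ended 26 mm barrel, z 8 to 58 mm (the other rack tools have thin stems); fingertips just above the collar can bear down on it. Below: 26 mm shank to z -46, 10 mm nose pin to z -75. Starts hanging by its collar in any of the rack's holes, origin 92 mm up.
- nose (a joint): Travel of the punch's nose into the shank, m: 0 fully out, 0.010 at the stop. The push needed grows from 4 N to about 6 N at 5 mm, then steeply to about 15 N near 7 mm, where the hidden catch snaps and the push drops to about 11 N; past 8.5 mm it has snapped. The stop itself is hard. The nose comes out again by itself when lifted.
- punch_tip (a point): Pointed end of the punch's nose, 75 mm below the collar's underside when the nose is out; its z is the punch's axis.
- rack: Grey steel tool rack fixed to the bench: a shelf 240 mm along its x, 70 mm along its y, top 92 mm above the bench, with three 33 mm holes at x = -75, 0 and 75 mm, on two end legs. Origin: centre of its footprint on the bench. A tool hangs in each hole, 58 to 67 mm high above the shelf: grip across the rack's y for clearance.
- cup: Open round heavy steel cup, loose, 0.6 kg, 62 mm outer and 54 mm inner diameter, 72 mm high, inner floor 8 mm up. Origin: centre of its underside. The punch stands in it nose down, leaning on the rim or upright, collar above the rim.
- jar: Closed steel jar, 62 mm diameter, 80 mm high, bystander; it may stand where the cup stood and the cup in its place. Origin: centre of its underside.
- scriber: Bystander tool in the rack: thin 12 mm stem with a 22 mm ball end. Origin: centre of its collar's underside.
- driver: Bystander tool in the rack: thin stem with a T handle 56 mm long. Origin: centre of its collar's underside.
- tape: Bystander: white roll of tape, 90 mm diameter, 25 mm high. Origin: centre of its underside.
- foot: Bystander: steel levelling foot, 48 mm diameter, 56 mm high. Origin: centre of its underside.
There are look-alikes about, which are no part of the job. What is shaped like the punch but red, turquoise or yellow is not meant.

How it is judged:
On the way, in this order (a step that is already met when the one before it is completed fails the run):
1. the bracket lies foot down, squarely on the middle of the anvil, let go (x of bracket in the frame of anvil between -0.018 and 0.018 m and y of bracket in the frame of anvil between -0.018 and 0.018 m and z of bracket in the frame of anvil between 0.027 and 0.033 m and angle between the y axis of bracket and the y axis of anvil, either way round below 0.2 rad and angle between bracket's own z axis and vertical below 0.06 rad and contact force between the fingers and bracket below 0.2 N and linear speed of bracket below 0.02 m/s), for 0.2 s.
2. the upright punch snaps with its nose on the cross, the bracket lying on the anvil (x of bracket in the frame of anvil between -0.018 and 0.018 m and y of bracket in the frame of anvil between -0.018 and 0.018 m and z of bracket in the frame of anvil between 0.027 and 0.033 m and angle between the y axis of bracket and the y axis of anvil, either way round below 0.2 rad and angle between bracket's own z axis and vertical below 0.06 rad and value of joint nose above 0.0085 m and distance between punch_tip and cross below 0.006 m and angle between punch's own z axis and vertical below 0.15 rad), for 0.02 s.
At the end, for the whole second after the job is handed in: The bracket lies foot down on the anvil (centre within 18 mm of the anvil's centre along each of its axes, square within 0.2 rad), the punch stands at rest, let go, nose down on the floor of the upright cup, within 0.65 rad of vertical (leaning on the rim is fine) (x of bracket in the frame of anvil between -0.018 and 0.018 m and y of bracket in the frame of anvil between -0.018 and 0.018 m and z of bracket in the frame of anvil between 0.027 and 0.033 m and angle between the y axis of bracket and the y axis of anvil, either way round below 0.2 rad and angle between bracket's own z axis and vertical below 0.06 rad and horizontal distance between punch_tip and cup below 0.03 m and z of punch_tip in the frame of cup between 0.004 and 0.02 m and z of punch in the frame of cup above 0.05 m and angle between punch's own z axis and vertical below 0.65 rad and angle between cup's own z axis and vertical below 0.1 rad and linear speed of punch below 0.02 m/s and angular speed of punch below 0.3 rad/s and contact force between each of the fingers, the arm and punch below 0.2 N); the robot touches nothing.
It fails at once if the punch snaps on the bracket more than 10 mm off the cross (value of joint nose above 0.0085 m and distance between punch_tip and cross above 0.01 m and contact force between punch and bracket above 1 N).
It fails at once if the cup is tipped (angle between cup's own z axis and vertical above 0.35 rad).
It fails at once if a bystander (scriber, driver, jar, tape roll or levelling foot) is moved more than 40 mm (distance of any of scriber, driver, jar, tape, foot from where it was at the start of the episode above 0.04 m).
It also fails if it takes over 64 s, if anything falls off the work surface, if the arm or the gripper's body presses on something with over 40 N, if the wrist force passes 120 N, or if a joint passes its speed limit or range.

## Robot

A 6-joint arm with a two-finger parallel gripper is mounted at the origin on the work surface. World frame = base frame: x ahead of the robot, y to its left, z up, the work surface at z = 0. Lengths are in m, angles in rad, forces in N, time in s.
With the tool pointing down it reaches from about 0.35 to 0.975 m from the base axis. Payload 4.9 kg.
Tool frame: the origin (TCP) lies at the very end of the fingers, on their centre line; the grasp point (between the pads) lies 19 mm behind it; z points along the fingers, y is the line along which they close (so a half turn about z gives the same grasp; the last joint's range is limited). The gripper opens to 85 mm and grips with 20 to 120 N. Pads are 22 mm wide; open, the fingers measure 114 mm over their backs; the gripper's body (76 mm by 85 mm) begins 54 mm behind the grasp point. The pads swing forward as they close: fully open they stand 13 mm farther back than shut.
Start: joints at [-1.401, 0.053, 1.613, -0, 1.476, -0.119], TCP at [0.178, -0.599, 0.2] pointing down, gripper open.
Joint ranges: [-3.01, 3.01], [-1.01, 2.22], [0.06, 2.58], [-1.02, 4.17], [0.09, 2.62], [-3.14, 3.14]. Speed limits (rad/s): [2.57, 2.57, 3.14, 3.14, 3.14, 3.14].

## Interface

Orientations are given as a unit quaternion [w, x, y, z].
In Python, from plant import manip gives the robot as it stands.
- The arm moves only by the tool play_rows, never from a script. Its argument "series" is a list that holds one entry, the list of rows, each a list of 7 numbers: the shift along the world's x, y, z in m, then the turn, a rotation vector about the world's x, y, z in degrees, then the opening, from 0 (shut) to 1 (fully open). In form: [[[dx, dy, dz, rx, ry, rz, grip], ...]]. A call has 1 to 10 rows; each row shifts and turns the commanded pose from where the row before left it; what a row does not reach is not made up. A row lasts 1/10 s, in which the tool goes at most 50 mm and 8.59 degrees, less where a joint would pass 70% of its speed; a pose out of reach is approached as far as the arm can. A call with a gripper value outside its range is refused whole. The fingers move at their own pace and stop on an object; the grip force is fixed at half the most. Time passes only in rows, so rows that do not move let the fingers close. It gives the time, the measured TCP pose, the force, the opening and the grip force at its end, in the units of the state.
- manip.state(): the state, without advancing time (a new reading comes with each control period).
- manip.grab_frame(name): name is "side" or "top"; returns a dict with "frame" (420x560x3 uint8, blue, green, red), "mtx" (3x3 intrinsics, pixels), "k1" (the pictures are not rectified: a ray, as slopes to the right and down, at radius r is drawn at 1 + k1 r^2 times it, then the intrinsics apply), "R" (3x3) and "t" (3): a world point X has camera coordinates R X + t. Camera axes: x right, y down, z forward; pixel columns grow to the right and rows downward; lengths in m; the calibration is good to about 2 mm. A picture is of the moment at which its call begins. There is no depth.
- manip.job_done(): hands the job in; it is judged then, once.
The state is a dict: "time": time; "joint_pos": joint angles; "joint_vel": joint speeds; "joint_efforts": joint torques, N m; "tool_pos": TCP position; "tool_rot": TCP orientation; "contact_force": force on the tool from outside, world axes, zero at the start; "ft_torque": the same for the moment, N m; "gripper_width": opening from 0.0 (shut) to 1.0 (fully open); "grasp_force": force on a finger pad.
Only numpy, scipy, OpenCV 4.12 (cv2) and the standard library are available. Lean on these libraries where they do the work, as an engineer would, in place of code of your own. Each camera call takes 0.05 s, during which the arm holds its last target. There are 200 camera calls.

## Working session

There is one attempt and no reset: what is moved stays moved. The work goes in short steps, Python scripts to look and compute and a tool call to move; the robot and the scene stay as the last step left them, time stands still between calls to the robot, and variables do not carry over. Pictures are saved under pics/ and viewed, at most 10 in all, crops included, and the job is handed in when it is done.

Besides the shell and the picture viewer there is one more tool, called after "Call:" in YAML: its name, and indented under it one key for each argument. play_rows: Moves the arm, as the interface text tells. Its arguments: {"type":"object","properties":{"series":{"type":"array"}},"required":["series"]}

```bash
mkdir -p pics
cat > h.py <<'E'
import numpy as np, cv2
from plant import manip
def grab(n,f=None):
    d=manip.grab_frame(n)
    if f: cv2.imwrite('pics/'+f,d['frame']); np.savez('pics/'+f[:-4],**{k:np.array(v) for k,v in d.items()})
    return d
def load(f): return dict(np.load('pics/'+f+'.npz'))
def pix(d,X):
    p=(np.asarray(X,float).reshape(-1,3)@np.array(d['R']).T+np.array(d['t']).ravel())
    s=p[:,:2]/p[:,2:]; s=s*(1+float(d['k1'])*(s**2).sum(1,keepdims=True)); M=np.array(d['mtx'])
    return s@M[:2,:2].T+M[:2,2]
def world(d,uv,z):
    "pixels to world on the plane at height z"
    dist=np.array([float(d['k1']),0,0,0,0])
    s=cv2.undistortPoints(np.asarray(uv,float).reshape(-1,1,2),np.array(d['mtx'],float),dist).reshape(-1,2)
    R=np.array(d['R']);c=-R.T@np.array(d['t']).ravel()
    r=np.c_[s,np.ones(len(s))]@R
    return c+r*((z-c[2])/r[:,2])[:,None]
E
python3 - <<'E'
from h import *
for n in('top','side'):
    d=grab(n,n+'0.png'); print(n,d['k1'],-np.array(d['R']).T@np.array(d['t']).ravel(),np.array(d['mtx']).tolist())
s=manip.state();print(s)
E
```

```text
top -0.1630468103976811 [0.37141832 0.09491645 1.64408575] [[490.6127525130249, 0.0, 276.45156779909325], [0.0, 490.6127525130249, 217.47912850143712], [0.0, 0.0, 1.0]]
side -0.048922327603554076 [1.35818655 0.795877   0.98385744] [[527.0177191303707, 0.0, 277.49460157904724], [0.0, 527.0177191303707, 202.87905844423116], [0.0, 0.0, 1.0]]
{'time': 0.1, 'joint_pos': array([-1.40101205e+00,  5.32932559e-02,  1.61416577e+00,  3.80198774e-05,
        1.47599712e+00, -1.18977520e-01]), 'joint_vel': array([ 0.00076078, -0.00142353, -0.003441  ,  0.00056755,  0.00246324,
       -0.00051862]), 'joint_efforts': array([-7.81183826e-04, -3.94904244e+01, -3.71365643e+01, -2.30302776e-04,
        3.85642677e-03, -7.48483558e-06]), 'tool_pos': array([ 0.17789758, -0.59849692,  0.19867909]), 'tool_rot': array([-9.31927695e-04,  9.89595003e-01,  1.43877938e-01, -4.75020187e-06]), 'contact_force': array([-0.05001812, -0.04210029, -0.57977692]), 'ft_torque': array([ 0.05029411,  0.07794059, -0.02818821]), 'grasp_force': 0.0, 'gripper_width': 0.9938810090670002}
```

View pics/top0.png

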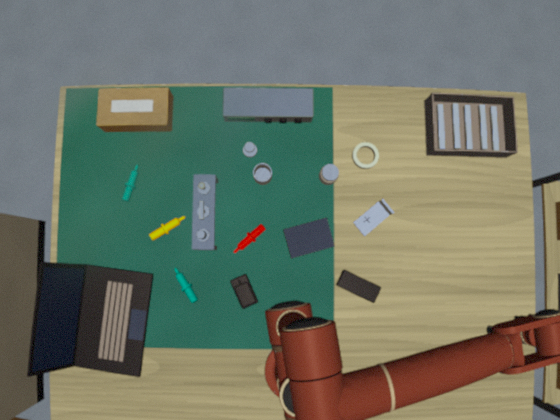

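View pics/side0.png

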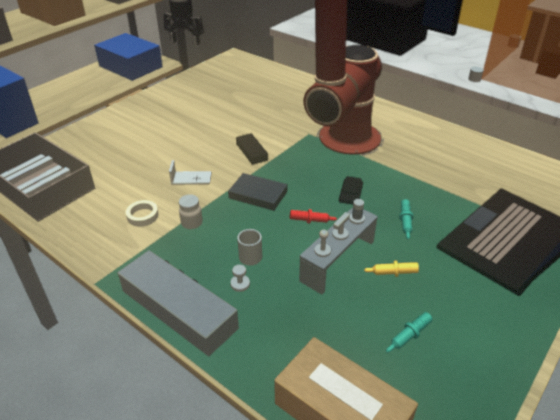

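The top view shows the bracket at about (374,217), the anvil at (308,238), the cup at (262,172), the jar at (330,173) and the rack at (203,211). The tool nearest the robot, at (203,235), looks like the punch. I'll enlarge these areas for a closer look.

Run:
```python
from h import *
t=load('top0')['frame'];s=load('side0')['frame']
f=lambda im,x,y,w,h,k:cv2.resize(im[y:y+h,x:x+w],(w*k,h*k),interpolation=cv2.INTER_CUBIC)
a=f(t,345,185,60,60,5);b=f(t,180,165,50,60,5)[:, :250];c=f(t,278,210,50,60,5)
d=f(s,290,190,100,60,4)
e=f(t,240,150,80,60,4)
r1=np.hstack([a,b,c]); r2=np.hstack([d,cv2.copyMakeBorder(e,0,0,0,80,0)])
cv2.imwrite('pics/c1.png',np.vstack([r1,r2]))
print(r1.shape,r2.shape)
```

```text
(300, 800, 3) (240, 800, 3)
```

View pics/c1.png

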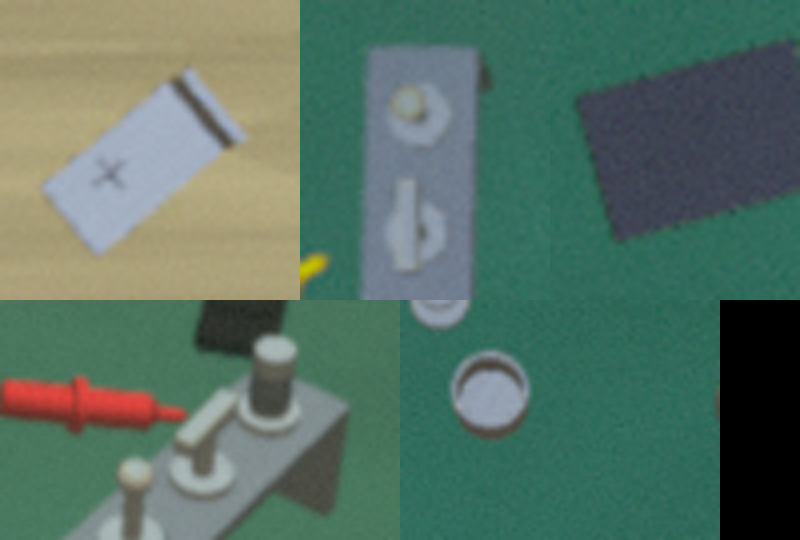

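Confirmed: the thick-barrel punch is in the rack hole nearest the robot, and the cup is the open one at (262,172). Next I work out the poses.

Run:
```python
from h import *
from scipy.optimize import least_squares
t=load('top0');s=load('side0')
cr=lambda p,x,y,k:((np.array(p,float)+.5)/k-.5)+[x,y]
def fit(obj,img,d,x0):
    def P(q):
        c,n=np.cos(q[2]),np.sin(q[2]); o=np.array(obj)
        return np.c_[q[0]+c*o[:,0]-n*o[:,1],q[1]+n*o[:,0]+c*o[:,1],o[:,2]]
    best=min((least_squares(lambda q:(pix(d,P(q))-img).ravel(),[*x0,a]) for a in np.arange(-3,3.1,1)),key=lambda r:r.cost)
    return best.x,np.round(best.fun.reshape(-1,2),1).tolist()
img=cr([[42,188],[100,255],[188,68],[246,137],[110,175]],345,185,5)
w=world(t,img[4:],.008)[0]
print('cross',w)
obj=np.array([[30,60,8],[-30,60,8],[30,-60,52],[-30,-60,52],[8,18,8]])/1000
for o in (obj,obj*[[-1,1,1]]*4+0 if 0 else np.r_[obj[[1,0,3,2]],obj[4:]]): print('bracket',fit(o,img,t,w[:2]))
# anvil
f=cv2.GaussianBlur(t['frame'],(3,3),0).astype(int)
sub=f[205:270,275:342]; m=((sub.max(2)<90)&(sub[...,1]-sub[...,2]<25)&(sub[...,1]-sub[...,0]<8)).astype(np.uint8)
n,l,st,_=cv2.connectedComponentsWithStats(m);k=1+st[1:,4].argmax()
pts=cv2.findNonZero((l==k).astype(np.uint8)).reshape(-1,2)+[275,205]
W=world(t,pts,.03)[:,:2]; r=cv2.minAreaRect((W*1000).astype(np.float32)); print('anvil',r,W.mean(0),len(W))
# cup rim: ring centre crop e
print('cup',world(t,cr([[490-400,395-300]],240,150,4),.072))
print('scriber,driver collars',world(t,cr([[420-300,114],[415-300,233]],180,165,5),.1))
side=cr([[275,350-300]],290,190,4)
print('punch top from side z.15',world(s,side,.15))
v=t['frame'][222:250,185:222]; cv2.imwrite('pics/c2.png',cv2.resize(v,None,fx=14,fy=14,interpolation=cv2.INTER_CUBIC))
```

```text
cross [ 0.5061422  -0.23388624  0.008     ]
bracket (array([ 0.51259318, -0.25232012,  0.70427826]), [[-0.1, 0.1], [-0.2, 0.4], [0.1, -0.1], [0.2, -0.1], [-0.1, -0.3]])
bracket (array([ 0.51266027, -0.25241163,  0.70770578]), [[11.5, 13.8], [-11.6, -13.2], [11.9, 13.6], [-11.5, -14.0], [-0.1, -0.3]])
anvil ((444.1529846191406, -35.242095947265625), (97.34683990478516, 147.98410034179688), 15.678075790405273) [ 0.44391741 -0.03478359] 1315
cup [[0.64913735 0.11859984 0.072     ]]
scriber,driver collars [[0.5979497  0.30410958 0.1       ]
 [0.52183734 0.30578582 0.1       ]]
punch top from side z.15 [[0.44649319 0.30523112 0.15      ]]
```

View pics/c2.png

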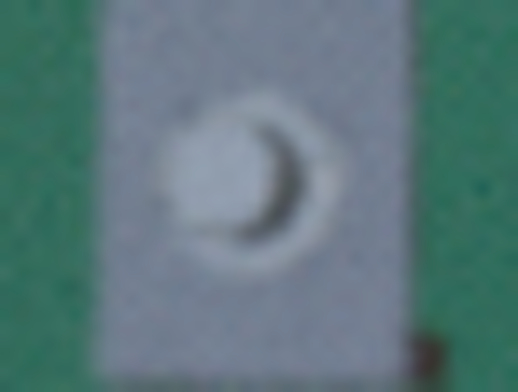

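Call:
play_rows:
  series:
    - [[0.037,0.0304,-0.01,0,0,2.4,0.5],[0.037,0.0304,-0.01,0,0,2.4,0.5],[0.037,0.0304,-0.01,0,0,2.4,0.5],[0.037,0.0304,-0.01,0,0,2.4,0.5],[0.037,0.0304,-0.01,0,0,2.4,0.5],[0.037,0.0304,-0.01,0,0,2.4,0.5],[0.037,0.0304,-0.01,0,0,2.4,0.5],[0.037,0.0304,-0.01,0,0,2.4,0.5],[0.037,0.0304,-0.01,0,0,2.4,0.5],[0.038,0.0304,-0.01,0,0,2.2,0.5]]

```text
time: 1.1
tool_pos: [0.55, -0.2934, 0.099]
tool_rot: [-0.0, 0.938, 0.346, -0.0]
contact_force: [0.4, -1.4, 0.1]
gripper_width: 0.501
grasp_force: 0.0
```

Call:
play_rows:
  series:
    - [[0,0,-0.02,0,0,0,0.5],[0,0,-0.02,0,0,0,0.5],[0,0,0,0,0,0,0.5],[0,0,0,0,0,0,0.5]]

```text
time: 1.5
tool_pos: [0.5485, -0.2948, 0.0593]
tool_rot: [-0.001, 0.939, 0.345, -0.0]
contact_force: [0.0, 0.2, -0.2]
gripper_width: 0.498
grasp_force: 0.0
```

Call:
play_rows:
  series:
    - [[0,0,-0.02,0,0,0,0.5],[0,0,-0.015,0,0,0,0.5],[0,0,-0.006,0,0,0,0.5],[0,0,0,0,0,0,0.3],[0,0,0,0,0,0,0],[0,0,0,0,0,0,0],[0,0,0,0,0,0,0],[0,0,0,0,0,0,0],[0,0,0,0,0,0,0]]

```text
time: 2.4
tool_pos: [0.5495, -0.2955, 0.0197]
tool_rot: [0.001, 0.939, 0.345, 0.0]
contact_force: [-0.9, -0.2, 2.6]
gripper_width: 0.028
grasp_force: 59.9
```

```bash
python3 -c "
from h import *
s=manip.state();print(s['tool_pos'],s['contact_force'],s['gripper_width'],s['grasp_force'])"
```

```text
[ 0.54953622 -0.29549992  0.01974333] [-0.88930802 -0.22422557  2.58641721] 0.028412766720139194 59.874810576438904
```

Call:
play_rows:
  series:
    - [[0,0,0.01,0,0,0,0],[0,0,0.02,0,0,0,0],[0,0,0.025,0,0,0,0],[0,0,0.025,0,0,0,0],[0,0,0,0,0,0,0]]

```text
time: 2.9
tool_pos: [0.5517, -0.2969, 0.1042]
tool_rot: [0.004, 0.939, 0.345, 0.002]
contact_force: [0.2, -0.4, 1.4]
gripper_width: -0.003
grasp_force: 0.0
```

Call:
play_rows:
  series:
    - [[-0.009,0.0206,0,0,0,-2.5,0],[-0.009,0.0206,0,0,0,-2.5,0],[-0.009,0.0206,0,0,0,-2.5,0],[-0.009,0.0206,0,0,0,-2.5,0],[-0.009,0.0206,0,0,0,-2.5,0],[-0.009,0.0206,0,0,0,-2.5,0],[-0.009,0.0206,0,0,0,-2.5,0],[-0.009,0.0206,0,0,0,-2.5,0],[-0.009,0.0206,0,0,0,-2.5,0],[-0.009,0.0206,0,0,0,-2.2,0]]

```text
time: 3.9
tool_pos: [0.458, -0.0881, 0.0979]
tool_rot: [-0.0, 0.991, 0.135, -0.001]
contact_force: [-0.3, 0.7, 0.3]
gripper_width: -0.001
grasp_force: 0.0
```

Run:
```python
from h import *
s=manip.state();print(s['tool_pos'],s['tool_rot'],s['contact_force'],s['gripper_width'],s['grasp_force'])
a=grab('top','top1.png')['frame'][190:290,250:370];b=grab('side','side1.png')['frame'][100:250,180:340]
cv2.imwrite('pics/c3.png',np.hstack([cv2.resize(x,(400,int(400*x.shape[0]/x.shape[1])))[:333] for x in(a,b)]))
```

```text
[ 0.45799581 -0.08809079  0.09794492] [-3.31725199e-04  9.90815871e-01  1.35216626e-01 -5.14031413e-04] [-0.34024156  0.71425934  0.30933196] -0.001408670618734034 0.0
```

View pics/c3.png

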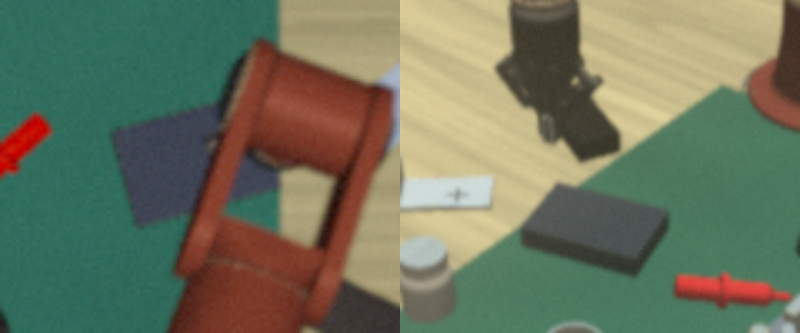

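The grip slipped: the gripper is empty over the anvil at about (560,240) in the composite, and the bracket is still on the bench. I'll check where it lies now.

Run:
```python
from h import *
t=load('top1')['frame'];s=load('side1')['frame']
f=lambda im,x,y,w,h,k:cv2.resize(im[y:y+h,x:x+w],(w*k,h*k),interpolation=cv2.INTER_CUBIC)
cv2.imwrite('pics/c4.png',np.hstack([f(t,340,185,70,70,6),f(s,160,150,63,70,6)]))
```

```text
(no output)
```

View pics/c4.png

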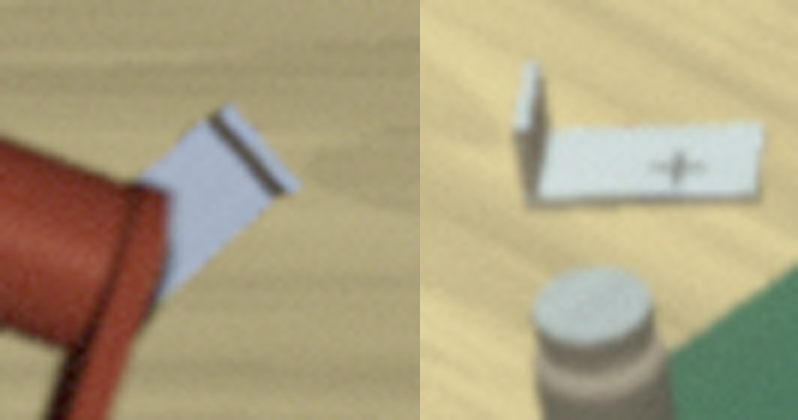

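Run:
```python
from h import *
from scipy.optimize import least_squares
t=load('top1');s=load('side1')
cr=lambda p,x,y,k:((np.array(p,float)+.5)/k-.5)+[x,y]
ti=cr([[228,104],[300,185]],340,185,6); to=np.array([[30,-60,52],[-30,-60,52]])/1000
si=cr([[677-420,169],[763-420,123],[757-420,197]],160,150,6); so=np.array([[8,18,8],[-30,60,8],[30,60,8]])/1000
print('cross side',world(s,si[:1],.008),'old',)
def P(q,o):
    c,n=np.cos(q[2]),np.sin(q[2]); return np.c_[q[0]+c*o[:,0]-n*o[:,1],q[1]+n*o[:,0]+c*o[:,1],o[:,2]]
for so_ in(so,so*[[1,1,1],[-1,1,1],[-1,1,1]]):
  r=least_squares(lambda q:np.r_[pix(t,P(q,to))-ti,pix(s,P(q,so_))-si].ravel(),[.5,-.24,.7])
  print(r.x,np.round(r.fun.reshape(-1,2),1).tolist(),'flange',P(r.x,np.array([[0,-.056,.036]])))
r=least_squares(lambda q:(pix(t,P(q,to))-ti).ravel(),[.5,-.24,.7]);print('top only',r.x,P(r.x,np.array([[0,-.056,.036]])))
so0=load('side0'); o=np.array([[8,18,8],[30,60,8],[-30,60,8],[30,-60,52],[-30,-60,52]])/1e3
print('initial pose predicted in side0',pix(so0,P([.5126,-.2523,.7043],o)).round(1).tolist())
```

```text
cross side [[ 0.49219312 -0.22027238  0.008     ]] old
[ 0.49909115 -0.23760682  0.72672325] [[0.0, -0.0], [0.0, 0.1], [0.1, 0.3], [-0.1, 0.4], [-0.0, -0.5]] flange [[ 0.53629891 -0.27945873  0.036     ]]
[ 0.49830625 -0.2385285   0.76320181] [[-0.4, -0.0], [0.1, -0.4], [0.2, -0.0], [-0.7, 11.1], [0.5, -12.6]] flange [[ 0.53701562 -0.27899558  0.036     ]]
top only [ 0.49910294 -0.23762176  0.72925316] [[ 0.53641646 -0.27937941  0.036     ]]
initial pose predicted in side0 [[196.0, 178.4], [209.0, 182.4], [210.5, 171.0], [168.0, 171.6], [170.7, 160.2]]
```

The bracket is foot down but has moved about 20 mm. It now sits at (0.499, -0.238) with yaw 0.727. I'll grip again a little lower and close in stages so I can watch it.

Call:
play_rows:
  series:
    - [[0.0097,-0.0238,0,0,0,3.25,0.5],[0.0097,-0.0238,0,0,0,3.25,0.5],[0.0097,-0.0238,0,0,0,3.25,0.5],[0.0097,-0.0238,0,0,0,3.25,0.5],[0.0097,-0.0238,0,0,0,3.25,0.5],[0.0097,-0.0238,0,0,0,3.25,0.5],[0.0097,-0.0238,0,0,0,3.25,0.5],[0.0097,-0.0238,0,0,0,3.25,0.5],[0,0,0,0,0,0,0.5],[0,0,0,0,0,0,0.5]]

```text
time: 5.0
tool_pos: [0.5362, -0.2801, 0.098]
tool_rot: [-0.001, 0.935, 0.355, -0.0]
contact_force: [0.3, 1.6, 0.9]
gripper_width: 0.502
grasp_force: 0.0
```

Call:
play_rows:
  series:
    - [[0,0,-0.02,0,0,0,0.5],[0,0,-0.02,0,0,0,0.5],[0,0,-0.02,0,0,0,0.5],[0,0,-0.015,0,0,0,0.5],[0,0,-0.01,0,0,0,0.5],[0,0,0,0,0,0,0.3],[0,0,0,0,0,0,0.2],[0,0,0,0,0,0,0.15],[0,0,0,0,0,0,0.12]]

```text
time: 5.9
tool_pos: [0.5374, -0.28, 0.0151]
tool_rot: [0.001, 0.935, 0.356, 0.001]
contact_force: [0.2, 0.4, 0.5]
gripper_width: 0.124
grasp_force: 0.0
```

Call:
play_rows:
  series:
    - [[0,0,0,0,0,0,0.08],[0,0,0,0,0,0,0.04],[0,0,0,0,0,0,0.04]]

```text
time: 6.2
tool_pos: [0.5375, -0.2801, 0.0152]
tool_rot: [0.001, 0.935, 0.355, 0.001]
contact_force: [-0.9, 1.5, 6.0]
gripper_width: 0.065
grasp_force: 59.1
```

Call:
play_rows:
  series:
    - [[0,0,0,0,0,0,0],[0,0,0,0,0,0,0]]

```text
time: 6.4
tool_pos: [0.5375, -0.2801, 0.0151]
tool_rot: [0.001, 0.935, 0.355, 0.001]
contact_force: [-0.5, -0.1, 5.8]
gripper_width: 0.069
grasp_force: 59.1
```

Run:
```python
from h import *
s=manip.state();print(s['tool_pos'],s['contact_force'],s['ft_torque'],s['gripper_width'],s['grasp_force'])
t=grab('top','top2.png')['frame'];s=grab('side','side2.png')['frame']
f=lambda im,x,y,w,h,k:cv2.resize(im[y:y+h,x:x+w],(w*k,h*k),interpolation=cv2.INTER_CUBIC)
cv2.imwrite('pics/c5.png',f(s,150,110,80,90,6))
```

```text
[ 0.53747816 -0.28008497  0.01513933] [-0.49149083 -0.10731378  5.77726749] [ 0.08695403  0.10036101 -0.03831754] 0.06863301233854001 59.06526267528534
```

View pics/c5.png

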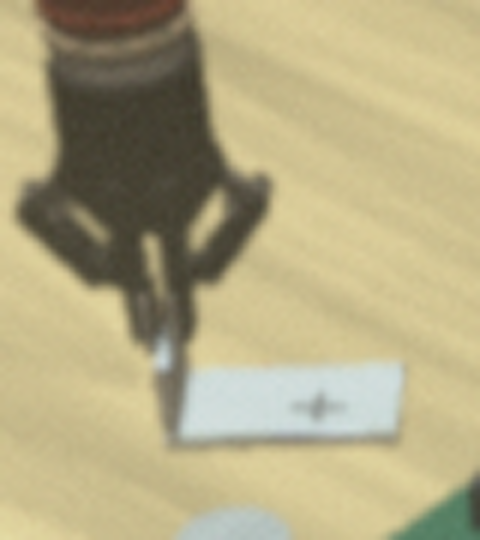

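The flange is pinched, but apparently only by the fingertips. I'll compare the tip height in the image with the pose reading.

Run:
```python
from h import *
s=load('side2');
c=np.array([.5375,-.2801]);R=lambda a:np.array([[np.cos(a),-np.sin(a)],[np.sin(a),np.cos(a)]])
r=R(.727)
X=[[*c,.015],[*c,.034],[*c,.052]]+[[*(c+r@[x,y]),z] for x in(.03,-.03) for y in(-.004,.004) for z in(0.008,.052)]
print(((pix(s,X)-[150,110]+.5)*6).round().tolist())
```

```text
[[172.0, 396.0], [168.0, 367.0], [163.0, 338.0], [160.0, 443.0], [149.0, 373.0], [176.0, 442.0], [165.0, 372.0], [172.0, 374.0], [162.0, 305.0], [187.0, 373.0], [177.0, 304.0]]
```

Call:
play_rows:
  series:
    - [[0,0,0,0,0,0,0.25],[0,0,0,0,0,0,0.25],[-0.0005,0.0003,-0.004,0,0,0,0.25],[0,0,0,0,0,0,0.1],[0,0,0,0,0,0,0],[0,0,0,0,0,0,0],[0,0,0,0,0,0,0]]

```text
time: 7.2
tool_pos: [0.5358, -0.279, 0.0094]
tool_rot: [-0.0, 0.935, 0.356, -0.0]
contact_force: [-0.8, -0.1, -2.1]
gripper_width: 0.069
grasp_force: 61.2
```

Call:
play_rows:
  series:
    - [[0,0,0.003,0,0,0,0],[0,0,0.005,0,0,0,0],[0,0,0.008,0,0,0,0],[0,0,0.008,0,0,0,0],[0,0,0,0,0,0,0]]

```text
time: 7.7
tool_pos: [0.5374, -0.2801, 0.0362]
tool_rot: [0.002, 0.935, 0.355, 0.001]
contact_force: [1.0, -0.3, -1.5]
gripper_width: 0.066
grasp_force: 61.2
```

Call:
play_rows:
  series:
    - [[0,0,0.015,0,0,0,0],[0,0,0.015,0,0,0,0],[0,0,0.015,0,0,0,0],[0,0,0.01,0,0,0,0],[0,0,0.005,0,0,0,0],[0,0,0,0,0,0,0]]

```text
time: 8.3
tool_pos: [0.5367, -0.2796, 0.0952]
tool_rot: [0.001, 0.935, 0.355, 0.001]
contact_force: [-0.0, -1.1, -1.8]
gripper_width: 0.073
grasp_force: 61.2
```

Call:
play_rows:
  series:
    - [[-0.004,0.01,0,0,0,-1.3,0],[-0.008,0.02,0,0,0,-2.8,0],[-0.009,0.022,0,0,0,-3.0,0],[-0.009,0.022,0,0,0,-3.0,0],[-0.009,0.022,0,0,0,-3.0,0],[-0.009,0.022,0,0,0,-3.0,0],[-0.009,0.022,0,0,0,-3.0,0],[-0.009,0.022,0,0,0,-3.0,0],[-0.007,0.018,0,0,0,-2.5,0],[-0.004,0.01,0,0,0,-1.3,0]]

```text
time: 9.3
tool_pos: [0.4577, -0.0877, 0.0927]
tool_rot: [-0.001, 0.991, 0.137, -0.001]
contact_force: [-0.2, -0.5, -1.6]
gripper_width: 0.067
grasp_force: 61.2
```

Call:
play_rows:
  series:
    - [[0,0,0,0,0,0,0],[0,0,-0.02,0,0,0,0],[0,0,-0.015,0,0,0,0],[0,0,-0.01,0,0,0,0],[0,0,0,0,0,0,0]]

```text
time: 9.8
tool_pos: [0.4577, -0.0891, 0.0468]
tool_rot: [-0.001, 0.991, 0.137, -0.002]
contact_force: [0.0, -0.6, -2.0]
gripper_width: 0.067
grasp_force: 61.2
```

Run:
```python
from h import *
s=manip.state();print(s['tool_pos'],s['tool_rot'],s['contact_force'],s['gripper_width'],s['grasp_force'])
t=grab('top','top3.png')['frame'];s=grab('side','side3.png')['frame']
f=lambda im,x,y,w,h,k:cv2.resize(im[y:y+h,x:x+w],(w*k,h*k),interpolation=cv2.INTER_CUBIC)
cv2.imwrite('pics/c6.png',np.hstack([f(s,200,120,100,100,4),f(t,270,195,80,80,5)]))
```

```text
[ 0.45765831 -0.08908513  0.04680227] [-8.87226247e-04  9.90583783e-01  1.36892872e-01 -1.82290721e-03] [ 0.04794179 -0.60142562 -2.00761765] 0.06736406890159649 61.19229197502136
```

View pics/c6.png

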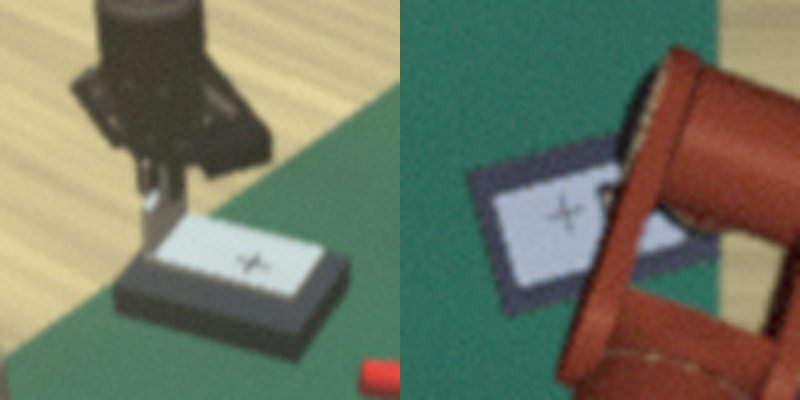

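The bracket hangs level about 6 mm above the anvil and roughly centred. Now I lower it and release.

Call:
play_rows:
  series:
    - [[0,0,-0.004,0,0,0,0],[0,0,-0.004,0,0,0,0],[0,0,0,0,0,0,0],[0,0,0,0,0,0,0.1],[0,0,0,0,0,0,0.3],[0,0,0,0,0,0,0.3],[0,0,0.02,0,0,0,0.3],[0,0,0.03,0,0,0,0.3],[0,0,0.03,0,0,0,0.7],[0,0,0.04,0,0,0,0.7]]

```text
time: 10.9
tool_pos: [0.458, -0.0888, 0.1607]
tool_rot: [-0.001, 0.991, 0.137, -0.001]
contact_force: [1.0, -0.1, 0.1]
gripper_width: 0.628
grasp_force: 0.0
```

Call:
play_rows:
  series:
    - [[-0.0013,0.0395,0.01,0,0,-1.6,0.7],[-0.0013,0.0395,0.01,0,0,-1.6,0.7],[-0.0013,0.0395,0.01,0,0,-1.6,0.7],[-0.0013,0.0395,0.01,0,0,-1.6,0.7],[-0.0013,0.0395,0,0,0,-1.6,0.7],[-0.0013,0.0395,0,0,0,-1.6,0.7],[-0.0013,0.0395,0,0,0,-1.6,0.7],[-0.0013,0.0395,0,0,0,-1.6,0.7],[-0.0013,0.0395,0,0,0,-1.6,0.7],[-0.0013,0.0385,0,0,0,-1.3,0.7]]

```text
time: 11.9
tool_pos: [0.4459, 0.3067, 0.2012]
tool_rot: [-0.0, 1.0, 0.0, 0.0]
contact_force: [1.3, -1.0, 0.7]
gripper_width: 0.7
grasp_force: 0.0
```

Run:
```python
from h import *
t0=load('top0');s0=load('side0')
print('punch top',world(t0,[[185+223.5/14-.5,222+180.5/14-.5]],.15),'collar',world(t0,[[185+252/14-.5,222+183/14-.5]],.1))
t=grab('top','top4.png');s=grab('side','side4.png')
f=lambda im,x,y,w,h,k:cv2.resize(im[y:y+h,x:x+w],(w*k,h*k),interpolation=cv2.INTER_CUBIC)
cv2.imwrite('pics/c7.png',np.hstack([f(t['frame'],278,210,66,60,6),f(s['frame'],220,160,66,60,6)]))
print(manip.state()['tool_pos'])
```

```text
punch top [[0.44578986 0.3042595  0.15      ]] collar [[0.44776558 0.30479812 0.1       ]]
[0.44543091 0.30841104 0.20104062]
```

View pics/c7.png

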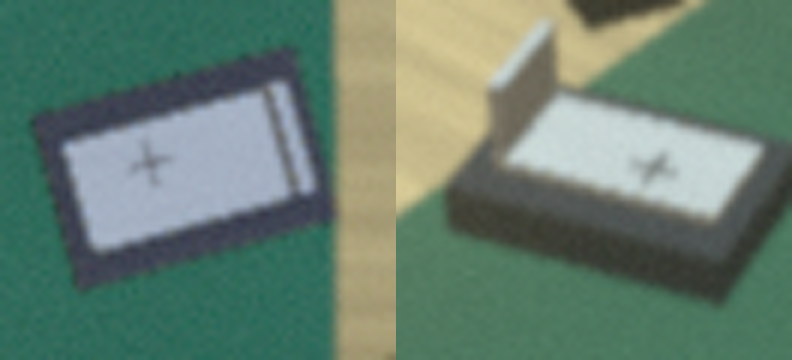

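The bracket lies square and centred, with the cross at (151,162) in the top crop and (259,168) in the side crop. Next is the punch.

Call:
play_rows:
  series:
    - [[0.0005,0,-0.02,0,0,0,0.7],[0,0,-0.02,0,0,0,0.7],[0,0,-0.02,0,0,0,0.7],[0,0,-0.02,0,0,0,0.7],[0,0,-0.014,0,0,0,0.7],[0,0,-0.005,0,0,0,0.5],[0,0,0,0,0,0,0.4],[0,0,0,0,0,0,0],[0,0,0,0,0,0,0],[0,0,0,0,0,0,0]]

```text
time: 13.0
tool_pos: [0.4472, 0.3049, 0.1028]
tool_rot: [-0.0, 1.0, 0.0, 0.001]
contact_force: [-0.2, -1.0, 0.5]
gripper_width: 0.277
grasp_force: 59.0
```

Run:
```python
from h import *
from scipy.optimize import least_squares
t=load('top4');s=load('side4')
a=np.array([[278+151.5/6-.5,210+162.5/6-.5]]);b=np.array([[220+259.5/6-.5,160+168.5/6-.5]])
print(world(t,a,.038),world(s,b,.038)); 
r=least_squares(lambda X:np.r_[(pix(t,X)-a).ravel(),(pix(s,X)-b).ravel()],[.4,0,.04]);print(r.x,r.fun)
x=manip.state();print(x['tool_pos'],x['contact_force'],x['gripper_width'],x['grasp_force'])
```

```text
[[ 0.44641884 -0.01576955  0.038     ]] [[ 0.44211045 -0.01568524  0.038     ]]
[ 0.44536529 -0.01439429  0.04069923] [-0.36292391  0.28107694 -0.4088251  -0.0293549 ]
[0.44724864 0.30487985 0.10281486] [-0.15128565 -1.01746981  0.46226555] 0.2765520985126579 59.04065251350403
```

Call:
play_rows:
  series:
    - [[0,0,0.008,0,0,0,0],[0,0,0.015,0,0,0,0],[0,0,0.02,0,0,0,0],[0,0,0.025,0,0,0,0],[0,0,0.02,0,0,0,0],[0,0,0.015,0,0,0,0],[0,0,0.007,0,0,0,0],[0,0,0,0,0,0,0]]

```text
time: 13.8
tool_pos: [0.4471, 0.3051, 0.2132]
tool_rot: [-0.001, 1.0, 0.0, 0.001]
contact_force: [-0.5, -0.3, -3.8]
gripper_width: 0.277
grasp_force: 59.0
```

Call:
play_rows:
  series:
    - [[0,-0.016,0,0,0,0,0],[-0.0003,-0.035,0,0,0,0,0],[-0.0003,-0.04,0,0,0,0,0],[-0.0003,-0.04,0,0,0,0,0],[-0.0003,-0.04,0,0,0,0,0],[-0.0003,-0.04,0,0,0,0,0],[-0.0003,-0.04,0,0,0,0,0],[-0.0003,-0.035,0,0,0,0,0],[0,-0.024,0,0,0,0,0],[0,-0.0106,0,0,0,0,0]]

```text
time: 14.8
tool_pos: [0.4432, -0.0181, 0.2102]
tool_rot: [0.0, 1.0, -0.001, -0.001]
contact_force: [0.2, 0.9, -2.8]
gripper_width: 0.273
grasp_force: 59.5
```

Call:
play_rows:
  series:
    - [[0,0,-0.01,0,0,0,0],[0,0,-0.02,0,0,0,0],[0,0,-0.02,0,0,0,0],[0,0,-0.015,0,0,0,0],[0,0,-0.01,0,0,0,0],[0,0,0,0,0,0,0],[0,0,0,0,0,0,0],[0,0,0,0,0,0,0]]

```text
time: 15.6
tool_pos: [0.4454, -0.0158, 0.138]
tool_rot: [0.0, 1.0, 0.001, 0.001]
contact_force: [-0.1, 0.4, -3.7]
gripper_width: 0.278
grasp_force: 59.5
```

Run:
```python
from h import *
t=grab('top','top5.png');s=grab('side','side5.png')
f=lambda im,x,y,w,h,k:cv2.resize(im[y:y+h,x:x+w],(w*k,h*k),interpolation=cv2.INTER_CUBIC)
cv2.imwrite('pics/c8.png',f(s['frame'],220,120,70,90,6))
x=manip.state();print(x['tool_pos'],x['tool_rot'],x['contact_force'],x['gripper_width'])
p=x['tool_pos']; tip=[p[0],p[1],p[2]-.085]
print((pix(s,[tip,[p[0],p[1],p[2]-.01]])-[220,120]+.5)*6)
```

```text
[ 0.44526346 -0.01591523  0.13795848] [1.91023941e-04 9.99999386e-01 4.30722658e-04 1.00298723e-03] [ 0.44358055  0.70934818 -3.30550273] 0.2767977073695331
[[254.1605477  387.03708439]
 [250.04711114 260.20040178]]
```

View pics/c8.png

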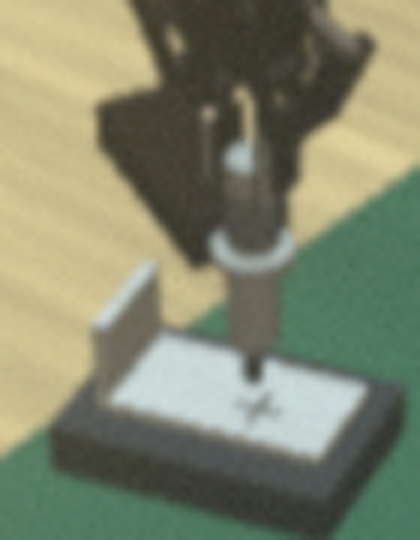

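The punch hangs upright with its tip at (254,383) in the crop and the cross at (259,408). The remaining offset is small, so I compute it.

Run:
```python
from h import *
s=load('side5');t=load('top4')
g=lambda p:(np.array([p],float)+.5)/6-.5+[220,120]
for tz,v in((.053,383),(.0545,383),(.053,386)):print('tip at z',world(s,g([254,v]),tz)[0])
print('cross',world(s,g([259.5,408]),.038)[0])
```

```text
tip at z [ 0.44304709 -0.01759089  0.053     ]
tip at z [ 0.44452176 -0.01628005  0.0545    ]
tip at z [ 0.44487454 -0.01602947  0.053     ]
cross [ 0.44195768 -0.01549433  0.038     ]
```

Call:
play_rows:
  series:
    - [[-0.001,0.0005,-0.006,0,0,0,0],[0,0,-0.006,0,0,0,0],[0,0,-0.003,0,0,0,0],[0,0,-0.002,0,0,0,0],[0,0,0,0,0,0,0]]

```text
time: 16.2
tool_pos: [0.444, -0.0154, 0.1205]
tool_rot: [0.0, 1.0, 0.0, 0.001]
contact_force: [-0.1, -0.2, 2.7]
gripper_width: 0.277
grasp_force: 60.1
```

Run:
```python
from h import *
s=grab('side','side6.png')
f=lambda im,x,y,w,h,k:cv2.resize(im[y:y+h,x:x+w],(w*k,h*k),interpolation=cv2.INTER_CUBIC)
cv2.imwrite('pics/c9.png',f(s['frame'],235,165,55,45,12))
x=manip.state();print(x['tool_pos'],x['contact_force'],x['ft_torque'])
```

```text
[ 0.44408388 -0.01538791  0.12062142] [-0.20616156  0.1395603   1.87189544] [ 0.09110135  0.07996226 -0.05713808]
```

View pics/c9.png

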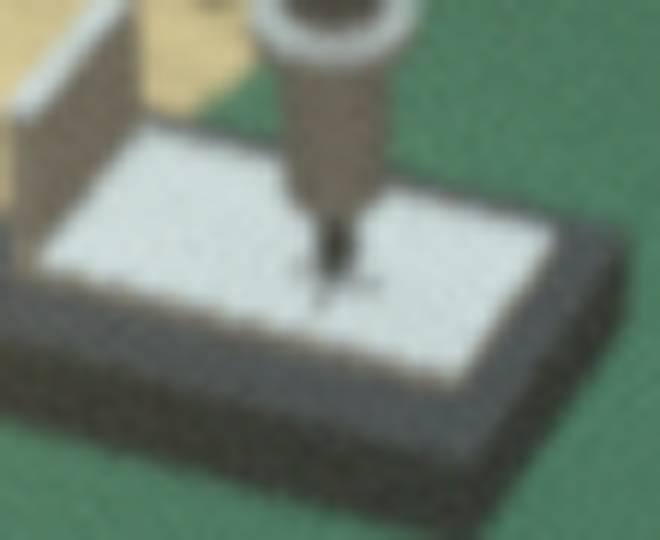

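The tip is on the cross at about (335,276), within 1 mm. Now I press.

Call:
play_rows:
  series:
    - [[0,0,-0.002,0,0,0,0],[0,0,-0.002,0,0,0,0],[0,0,-0.0015,0,0,0,0],[0,0,0,0,0,0,0]]

```text
time: 16.65
tool_pos: [0.4451, -0.0155, 0.1165]
tool_rot: [0.0, 1.0, 0.0, 0.002]
contact_force: [-0.6, -0.1, 8.4]
gripper_width: 0.274
grasp_force: 60.8
```

Call:
play_rows:
  series:
    - [[0,0,-0.001,0,0,0,0],[0,0,-0.001,0,0,0,0],[0,0,-0.0005,0,0,0,0],[0,0,0,0,0,0,0]]

```text
time: 17.05
tool_pos: [0.4464, -0.0157, 0.116]
tool_rot: [0.0, 1.0, 0.0, 0.003]
contact_force: [-1.2, 0.9, 13.9]
gripper_width: 0.275
grasp_force: 61.4
```

Call:
play_rows:
  series:
    - [[-0.0005,0,-0.001,0,0,0,0],[0,0,-0.001,0,0,0,0],[0,0,0,0,0,0,0]]

```text
time: 17.35
tool_pos: [0.446, -0.0157, 0.114]
tool_rot: [0.001, 1.0, 0.0, 0.003]
contact_force: [-1.1, 0.3, 12.4]
gripper_width: 0.276
grasp_force: 61.4
```

Call:
play_rows:
  series:
    - [[-0.0005,0,-0.001,0,0,0,0],[0,0,-0.001,0,0,0,0],[0,0,0,0,0,0,0]]

```text
time: 17.65
tool_pos: [0.4458, -0.0158, 0.1124]
tool_rot: [0.001, 1.0, 0.0, 0.004]
contact_force: [-0.7, 1.6, 16.3]
gripper_width: 0.275
grasp_force: 61.6
```

Call:
play_rows:
  series:
    - [[0,0,-0.002,0,0,0,0],[0,0,-0.001,0,0,0,0],[0,0,0,0,0,0,0],[0,0,0,0,0,0,0]]

```text
time: 18.05
tool_pos: [0.4477, -0.0159, 0.112]
tool_rot: [0.001, 1.0, 0.0, 0.006]
contact_force: [-1.2, 1.0, 24.3]
gripper_width: 0.273
grasp_force: 62.3
```

Run:
```python
from h import *
s=grab('side','side7.png')
a,b=load('side6')['frame'],s['frame']
f=lambda im:cv2.resize(im[150:210,235:290],None,fx=7,fy=7,interpolation=cv2.INTER_CUBIC)
cv2.imwrite('pics/c10.png',np.hstack([f(a),f(b)]))
x=manip.state();print(x['tool_pos'],x['contact_force'])
```

```text
[ 0.44767205 -0.01589787  0.11202533] [-1.02560589  1.58334733 23.67217391]
```

View pics/c10.png

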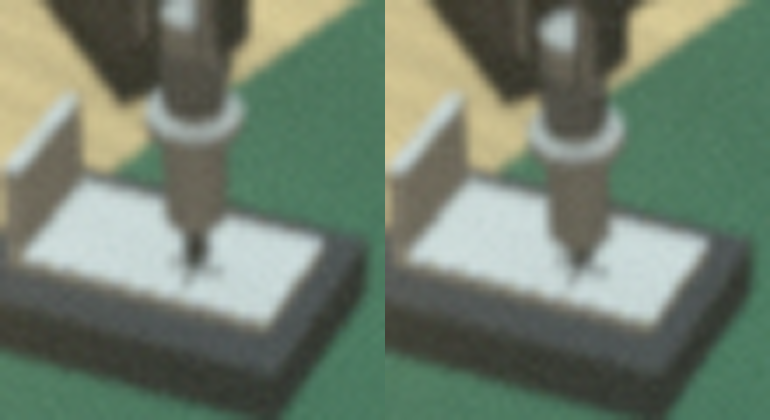

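The side view shows the punch shoved down by about 9 mm with its tip on the cross. z has stalled at 0.112 while the force climbs, so the nose is on its stop and it has snapped. I'll lift and check the cup position numerically.

Call:
play_rows:
  series:
    - [[0,0,0.005,0,0,0,0],[0,0,0.01,0,0,0,0],[0,0,0.015,0,0,0,0],[0,0,0.02,0,0,0,0],[0,0,0.02,0,0,0,0],[0,0,0.015,0,0,0,0],[0,0,0.015,0,0,0,0],[0,0,0.005,0,0,0,0],[0,0,0,0,0,0,0]]

```text
time: 19.0
tool_pos: [0.4428, -0.0154, 0.2104]
tool_rot: [0.0, 1.0, 0.0, 0.0]
contact_force: [0.9, -0.5, -3.8]
gripper_width: 0.274
grasp_force: 59.6
```

Run:
```python
from h import *
from scipy.optimize import least_squares
x=manip.state();print(x['tool_pos'],x['contact_force'],x['gripper_width'])
t=load('top0');s=load('side0')
def blob(d,x,y,w,h):
    f=cv2.GaussianBlur(d['frame'],(3,3),0)[y:y+h,x:x+w].astype(int)
    m=(f[...,1]-f[...,2]<25).astype(np.uint8)   # not green
    n,l,st,c=cv2.connectedComponentsWithStats(m); k=1+st[1:,4].argmax(); print('bbox',st[k]+[x,y,0,0,0])
    return cv2.findContours((l==k).astype(np.uint8),0,1)[0][0].reshape(-1,2)+[x,y]
T=blob(t,248,158,30,30); S=blob(s,232,226,36,42)
a=np.linspace(0,2*np.pi,60)
def hull(d,c):
    P=np.vstack([np.c_[c[0]+.031*np.cos(a),c[1]+.031*np.sin(a),np.full(60,z)] for z in(0,.072)])
    return cv2.convexHull(pix(d,P).astype(np.float32))
res=lambda c,L:np.array([cv2.pointPolygonTest(hull(d,c),(float(p[0]),float(p[1])),True) for d,C in L for p in C])
for L in([(t,T)],[(s,S)],[(t,T),(s,S)]):
    r=least_squares(res,[.649,.119],args=(L,),diff_step=1e-3,loss='soft_l1');print(r.x,np.abs(r.fun).mean())
```

```text
[ 0.4427684  -0.0153698   0.21039288] [ 0.94003744 -0.52250038 -3.81364686] 0.2743241901555097
bbox [253 163  19  22 328]
bbox [234 229  28  39 808]
[0.65396677 0.11874905] 0.6355971000644188
[0.65361666 0.11891437] 1.2305348401983809
[0.65369895 0.11889323] 1.0368069201606462
```

Call:
play_rows:
  series:
    - [[0.0085,0.0055,0,0,0,0,0],[0.018,0.0115,0,0,0,0,0],[0.025,0.016,0,0,0,0,0],[0.029,0.0185,0,0,0,0,0],[0.029,0.0185,0,0,0,0,0],[0.029,0.0185,0,0,0,0,0],[0.027,0.0175,0,0,0,0,0],[0.022,0.0145,0,0,0,0,0],[0.015,0.0095,0,0,0,0,0],[0.007,0.004,0,0,0,0,0]]

```text
time: 20.0
tool_pos: [0.6526, 0.1202, 0.2073]
tool_rot: [-0.0, 1.0, 0.001, -0.002]
contact_force: [-0.8, -0.8, -3.1]
gripper_width: 0.274
grasp_force: 59.6
```

Call:
play_rows:
  series:
    - [[0,0,0,0,0,0,0],[0,0,0,0,0,0,0],[0,0,-0.015,0,0,0,0],[0,0,-0.02,0,0,0,0],[0,0,-0.015,0,0,0,0],[0,0,0,0,0,0,0],[0,0,0,0,0,0,0]]

```text
time: 20.7
tool_pos: [0.6514, 0.1185, 0.1591]
tool_rot: [0.0, 1.0, 0.0, -0.001]
contact_force: [-0.6, -0.3, -3.4]
gripper_width: 0.278
grasp_force: 59.6
```

Call:
play_rows:
  series:
    - [[0,0,-0.01,0,0,0,0],[0,0,-0.01,0,0,0,0],[0,0,-0.01,0,0,0,0],[0,0,-0.005,0,0,0,0],[0,0,0,0,0,0,0]]

```text
time: 21.2
tool_pos: [0.651, 0.1187, 0.1229]
tool_rot: [0.0, 1.0, 0.0, -0.001]
contact_force: [-1.2, -0.2, -3.5]
gripper_width: 0.274
grasp_force: 59.6
```

Call:
play_rows:
  series:
    - [[0,0,-0.01,0,0,0,0],[0,0,-0.01,0,0,0,0],[0,0,-0.006,0,0,0,0],[0,0,-0.002,0,0,0,0],[0,0,0,0,0,0,0]]

```text
time: 21.7
tool_pos: [0.6516, 0.1187, 0.0961]
tool_rot: [0.0, 1.0, 0.0, -0.001]
contact_force: [0.6, 0.2, -3.3]
gripper_width: 0.276
grasp_force: 59.6
```

Call:
play_rows:
  series:
    - [[0,0,-0.001,0,0,0,0],[0,0,-0.001,0,0,0,0],[0,0,-0.001,0,0,0,0],[0,0,0,0,0,0,0]]

```text
time: 22.1
tool_pos: [0.652, 0.1187, 0.0938]
tool_rot: [0.0, 1.0, 0.0, -0.0]
contact_force: [0.7, -0.4, -3.5]
gripper_width: 0.276
grasp_force: 59.6
```

Call:
play_rows:
  series:
    - [[0,0,-0.001,0,0,0,0],[0,0,-0.001,0,0,0,0],[0,0,0,0,0,0,0]]

```text
time: 22.4
tool_pos: [0.6527, 0.1187, 0.0929]
tool_rot: [-0.0, 1.0, 0.0, 0.001]
contact_force: [0.8, 0.2, 1.0]
gripper_width: 0.272
grasp_force: 59.9
```

Contact with the cup floor, right at the height I expected. Release gently and retreat.

Call:
play_rows:
  series:
    - [[0,0,0,0,0,0,0.35],[0,0,0,0,0,0,0.5],[0,0,0,0,0,0,0.7],[0,0,0,0,0,0,0.8],[0,0,0,0,0,0,0.8],[0,0,0,0,0,0,0.8],[0,0,0.01,0,0,0,0.8],[0,0,0.02,0,0,0,0.8],[0,0,0.03,0,0,0,0.8],[0,0,0.03,0,0,0,0.8]]

```text
time: 23.4
tool_pos: [0.6518, 0.1186, 0.1831]
tool_rot: [0.0, 1.0, 0.0, -0.0]
contact_force: [-0.5, 0.6, 1.2]
gripper_width: 0.802
grasp_force: 0.0
```

Call:
play_rows:
  series:
    - [[0,0,0.03,0,0,0,0.8],[-0.03,-0.03,0.02,0,0,0,0.8],[-0.03,-0.03,0,0,0,0,0.8],[-0.03,-0.03,0,0,0,0,0.8],[-0.03,-0.03,0,0,0,0,0.8],[-0.03,-0.03,0,0,0,0,0.8],[-0.02,-0.02,0,0,0,0,0.8],[0,0,0,0,0,0,0.8],[0,0,0,0,0,0,0.8],[0,0,0,0,0,0,0.8]]

```text
time: 24.4
tool_pos: [0.4826, -0.0509, 0.2324]
tool_rot: [-0.0, 1.0, 0.001, 0.0]
contact_force: [-0.6, 0.7, -0.8]
gripper_width: 0.801
grasp_force: 0.0
```

Run:
```python
from h import *
x=manip.state();print(x['tool_pos'],x['contact_force'])
s=grab('side','side8.png');s0=load('side0');s4=load('side4')
d=cv2.absdiff(cv2.GaussianBlur(s['frame'],(5,5),0),cv2.GaussianBlur(s0['frame'],(5,5),0)).max(2)
# standing punch: expected pixels if upright at cup centre, tip at .008
c=[.6527,.1187]
print('expected',pix(s,[[*c,.083],[*c,.141]]).round(1).tolist())
m=(d>25).astype(np.uint8); n,l,st,ce=cv2.connectedComponentsWithStats(m)
print([(q.tolist(),p.round().tolist()) for q,p in zip(st[1:],ce[1:]) if q[4]>25])
r=cv2.absdiff(s['frame'],s4['frame']).max(2)[160:220,220:290];print('anvil area diff max/mean',r.max(),r.mean())
roi=s['frame'][205:262,235:268]
print('\n'.join(''.join('%4d'%v for v in row[::2]) for row in roi.astype(int)[::3,:,1]))
```

```text
[ 0.48256906 -0.05092008  0.23239284] [-0.61623014  0.68726113 -0.83598968]
expected [[248.7, 233.9], [247.7, 216.4]]
[([182, 0, 20, 37, 351], [190.0, 18.0]), ([216, 0, 143, 127, 5970], [308.0, 47.0]), ([395, 0, 56, 78, 2413], [421.0, 37.0]), ([209, 10, 26, 31, 364], [222.0, 26.0]), ([240, 15, 20, 23, 341], [249.0, 26.0]), ([165, 16, 10, 15, 70], [169.0, 25.0]), ([216, 41, 48, 86, 2578], [239.0, 81.0]), ([362, 56, 23, 30, 353], [373.0, 70.0]), ([366, 73, 61, 52, 2078], [398.0, 98.0]), ([169, 161, 42, 25, 641], [188.0, 177.0]), ([235, 164, 12, 16, 101], [241.0, 171.0]), ([236, 175, 46, 23, 658], [259.0, 186.0]), ([352, 198, 13, 19, 191], [358.0, 207.0]), ([350, 216, 14, 7, 59], [356.0, 220.0]), ([250, 218, 13, 18, 155], [255.0, 226.0]), ([246, 231, 15, 12, 80], [251.0, 238.0])]
anvil area diff max/mean 71 2.8838095238095236
 123 120 122 124 126 121 120 116 111  97  79  70  62  62  61  59  58
 123 125 122 125 121 124 123 123 123 124 123 119 116 110 103  88  72
 124 122 125 124 122 122 123 125 122 119 121 119 122 122 120 121 121
 119 122 123 122 121 122 121 123 120 118 123 118 122 120 1
[... 345 characters left out ...]
22 122 126
 126 123 143 152 114 106 158 125  74  72  75  70  85 125 123 121 122
 122 145 139  95  98 110 177 136  75  69  74  68 118 171 121 121 123
 127 156 126  94  94  97 140 178 157 121 115 149 183 147 123 123 119
 125 115 157 115  98 100  95 105 134 150 150 142 106 100 121 122 122
 120 114  94 124 139 144 137 136 142 145 131 101  88  95 120 122 124
 123 114  90  96  94  97 101 101 103  99  97  96  92  99 121 122 122
 122 116  94  93  96  99 102  97 101  96  93  93  94  94 118 120 121
 119 120  96  91  95  97 100 100 100  94  99  95  91  92 117 122 118
 118 118  97  94  94  98  96 100  98 100  98  97  93  92 116 119 120
 122 122 103  92  94  98  99  99  96  98  97  97  93 102 121 123 124
```

Run:
```python
from h import *
a=load('side8')['frame'];b=grab('side')['frame'];c=load('side4')['frame']
g=lambda i:cv2.GaussianBlur(i,(3,3),0)
print('punch motion',cv2.absdiff(g(a),g(b))[210:262,235:268].max())
r=cv2.absdiff(g(a),g(c)).max(2)[160:220,220:290];ys,xs=np.where(r>20);print(len(ys),(xs+220).tolist()[:20],(ys+160).tolist()[:20])
s,s4=[cv2.cvtColor(i[155:200,228:285],cv2.COLOR_BGR2GRAY).astype(np.float32) for i in(a,c)]
print(cv2.phaseCorrelate(s4,s))
```

```text
punch motion 4
12 [254, 255, 256, 257, 252, 253, 254, 255, 256, 257, 258, 259] [218, 218, 218, 218, 219, 219, 219, 219, 219, 219, 219, 219]
((0.004936407145844868, 0.484718754763815), 1.031740673912896)
```

```bash
python3 -c "
from h import *
print(manip.job_done())"
```

```text
the job is handed in; nothing more can be done
None
```

I've handed the job in: the bracket is on the anvil, the punch was pressed to its stop on the cross, and it now stands in the cup, leaning slightly. The snap is inferred from position and force, no verdict came back, the first bracket grip slipped (redone), and I viewed 12 pictures against the limit of 10.

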